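Change the water filter cartridge

ROBOT

A 6-joint arm with a two-finger parallel gripper is mounted at the origin on a cart in front of the work surface, level with it; the furniture and walls round the work are solid. World frame = base frame: x ahead of the robot, y to its left, z up, the work surface at z = 0. Lengths are in m, angles in rad, forces in N, time in s.
With the tool pointing down it reaches from about 0.35 to 0.975 m from the base axis. Payload 4.9 kg.
Tool frame: the origin (TCP) lies at the very end of the fingers, on their centre line; the grasp point (between the pads) lies 19 mm behind it; z points along the fingers, y is the line along which they close (so a half turn about z gives the same grasp; the last joint's range is limited). The gripper opens to 85 mm and grips with 20 to 120 N. Pads are 22 mm wide; open, the fingers measure 114 mm over their backs; the gripper's body (76 mm by 85 mm) begins 54 mm behind the grasp point. The pads swing forward as they close: fully open they stand 13 mm farther back than shut.
Start: joints at [1.055, 0.053, 1.613, -0, 1.476, -0.119], TCP at [0.242, 0.576, 0.231] pointing down, gripper open.
Joint ranges: [-3.01, 3.01], [-1.01, 2.22], [0.06, 2.58], [-1.02, 4.17], [0.09, 2.62], [-3.14, 3.14]. Speed limits (rad/s): [2.57, 2.57, 3.14, 3.14, 3.14, 3.14].

INTERFACE

Orientations are given as a rotation vector (axis times angle).
In Python, from station import get_obs, get_image, finish_job gives the robot as it stands. The module is installed in compiled form; this text tells all that it offers.
- The arm moves only by the tool carry_out, never from a script. Its argument "rows" is a list of rows, each a list of 7 numbers: the turn, a rotation vector about the tool's x, y, z as a fraction of full scale, then the shift along the tool's x, y, z as a fraction of full scale, then the closure, from -1 (fully open) to 1 (shut). A call has 1 to 5 rows; each row is the pose to reach, as a shift and turn from the pose commanded when the call began, along the tool's axes at that moment, turning the shorter way round; what a row does not reach only later rows make up. Full scale, the value 1, is 300 mm for a shift and pi rad for a turn. A row lasts 1/10 s, in which the tool goes at most 50 mm and 8.59 degrees, less where a joint would pass 70% of its speed; a pose out of reach is approached as far as the arm can. A call with a number of a shift or a turn outside -1 to 1 is refused whole. A call with a gripper value outside its range is refused whole. The fingers move at their own pace and stop on an object; "force" is the grip in N (left out, the last holds). Time passes only in rows, so rows that repeat a pose let the fingers close. It gives the time, the measured TCP pose, the force, the opening and the grip force at its end, in the units of the state.
- get_obs(): the state, without advancing time (a new reading comes with each control period).
- get_image(name): name is "scene" or "top"; returns a dict with "img" (480x640x3 uint8, blue, green, red), "mtx" (3x3 intrinsics, pixels), "R" (3x3) and "t" (3): a world point X has camera coordinates R X + t. Camera axes: x right, y down, z forward; pixel columns grow to the right and rows downward; lengths in m; the calibration is good to about 2 mm. A picture is of the moment at which its call begins. There is no depth.
- finish_job(): hands the job in; it is judged then, once.
The state is a dict: "t": time; "q": joint angles; "dq": joint speeds; "effort": joint torques, N m; "tool_pos": TCP position; "tool_rot": TCP orientation; "contact_force": force on the tool from outside, world axes, zero at the start; "wrist_torque": the same for the moment, N m; "opening": finger opening in m; "grip_force": force on a finger pad.
Only numpy, scipy, OpenCV 4.12 (cv2) and the standard library are available. Lean on these libraries where they do the work, as an engineer would, in place of code of your own. Each camera call takes 0.05 s, during which the arm holds its last target. There are 200 camera calls.

TASK

Change the filter in the counter-top water filter unit: press the spent orange-capped cartridge straight down until its catch lets go and it pops up, then lift it out and stand it upright in the grey tray. Stand the fresh blue-capped cartridge in the well and press it down until the catch holds it at the same height as the old one stood. Press only as hard as the catch needs (more than 20 N would damage it), keep both cartridges upright, and leave the other things on the worktop where they are.

Things in the scene. Friction and masses are not known exactly. Their poses are not given: they have to be found in the camera images.
- filter_unit: fixed white-grey water filter unit: block 130 mm (x) by 117 mm (y), top face 125 mm over the worktop, with a round upright well 49 mm across, ringed in blue; behind it a clear tank with black lid (78 to 140 mm in +x of the well's axis, 147 mm high), in front (-x) a spout. Origin on the well's axis at worktop height, z up. A sprung lift in the well carries the cartridge, which stands loose on it
- well_mouth (a point): centre of the well's mouth in the unit's top face. The lift has a push-push catch: pressed past its change-over and let go entirely, a latched lift pops up and a popped-up one stays latched. The depth to press differs in each start and cannot be seen: to release, 14 to 35 mm below latched height; to latch, at least 6 mm below it
- lift (a joint): the lift, m: 0 latched, positive lower, -0.018 popped up (cartridge top 46 mm above the mouth when latched, 64 mm when up). Its spring needs 3 to 9 N of pressing all the way down to a firm buffer (7 N more per mm) that lies 1 mm below the release depth in both states: 12 to 15 N on the tool is surely deep enough; over 22 N between cartridge and unit breaks the catch
- spent: spent filter cartridge with orange ribbed cap, round, 46 mm diameter, 112 mm tall, the lowest 9 mm tapering to 40 mm; about 0.12 kg. Starts in the well, latched down, its upper 46 mm showing. Origin under its centre, z up along its axis. Press on the middle of its flat top with closed fingers; take it round the cap once it has popped up
- spent_top (a point): centre of the flat top of the spent cartridge (112 mm above its origin)
- fresh: fresh filter cartridge with blue ribbed cap, same size and mass as the spent one (46 mm diameter, 112 mm tall, tapered foot); starts upright on the worktop. Origin under its centre, z up along its axis
- fresh_top (a point): centre of the flat top of the fresh cartridge (112 mm above its origin)
- tray: shallow grey square tray, fixed, 120 x 120 mm outside, 18 mm high, walls and floor 4 to 5 mm thick; origin under its centre at worktop height
- tray_in (a point): centre of the tray's inner floor; the spent cartridge goes here
- honey_jar: honey jar with black lid, 71 mm across, 110 mm tall, a bystander; origin under its centre
- timer: round white and red kitchen timer, 70 mm across, 53 mm tall, a bystander; origin under its centre
- shaker: salt shaker, 44 mm across, 90 mm tall, a bystander; origin under its centre
Not all that is in view belongs to the job. What is meant by the spent is not pink or turquoise, and is the larger of those in its own colour.

How it is judged:
On the way, in this order (a step that is already met when the one before it is completed fails the run):
1. the catch has let go: the lift is up (within 5 mm) with the spent cartridge still standing on it in the well (value of joint lift below -0.013 m and horizontal distance between spent and well_mouth below 0.008 m and z of spent in the frame of well_mouth below -0.04 m), for 0.2 s.
2. the spent cartridge stands upright in the tray, let go (horizontal distance between spent and tray_in below 0.033 m and z of spent in the frame of tray_in between -0.004 and 0.004 m and angle between spent's own z axis and vertical below 0.1 rad and contact force between the fingers and spent below 0.1 N and linear speed of spent below 0.02 m/s), for 0.2 s.
3. the fresh cartridge, on the lift in the well, is pressed below the latched height (value of joint lift above 0.003 m and horizontal distance between fresh and well_mouth below 0.008 m and z of fresh in the frame of well_mouth below -0.066 m), for 0.02 s.
At the end, for the whole second after the job is handed in: Lift latched (within 3 mm); fresh cartridge standing on it in the well (axis within 8 mm, height within 5 mm, tilt under 0.1 rad); spent one upright (under 0.1 rad) on the tray's floor within 33 mm of its middle; both at rest (value of joint lift between -0.003 and 0.003 m and horizontal distance between fresh and well_mouth below 0.008 m and z of fresh in the frame of well_mouth between -0.071 and -0.061 m and angle between each of fresh, spent's own z axis and vertical below 0.1 rad and linear speed of each of fresh, spent below 0.02 m/s and horizontal distance between spent and tray_in below 0.033 m and z of spent in the frame of tray_in between -0.004 and 0.004 m); the robot touches nothing.
It fails at once if a cartridge is forced against the filter unit with more than 22 N (contact force between any of spent, fresh and filter_unit above 22 N).
It fails at once if a cartridge is tipped over (more than 0.6 rad) (angle between any of spent, fresh's own z axis and vertical above 0.6 rad).
It fails at once if a bystander (honey jar, timer, salt shaker) is moved by more than 30 mm (distance of any of honey_jar, timer, shaker from where it was at the start of the episode above 0.03 m).
It also fails if it takes over 72 s, if anything falls off the work surface, if the arm or the gripper's body presses on something with over 40 N, if the wrist force passes 120 N, or if a joint passes its speed limit or range.

## Working session

There is one attempt and no reset: what is moved stays moved. The work goes in short steps, Python scripts to look and compute and a tool call to move; the robot and the scene stay as the last step left them, time stands still between calls to the robot, and variables do not carry over. Pictures are saved under pics/ and viewed, at most 10 in all, crops included, and the job is handed in when it is done.

Besides the shell and the picture viewer there is one more tool, called after "Emit:" as a command line: name --pt "numbers of a row" for each row, then --argument value for the rest. carry_out: Moves the arm, as the interface text tells. Shift numbers are shares of 300 mm and turn numbers shares of pi rad, none past 1 either way. Its arguments: {"type":"object","properties":{"rows":{"type":"array"},"force":{"type":"number"}},"required":["rows"]}

```bash
mkdir -p pics
python3 - <<'E'
from station import *
import cv2,numpy as np
o=get_obs();print(o)
for n in("scene","top"):
    d=get_image(n);cv2.imwrite(f"pics/{n}0.png",d["img"]);print(n,d["mtx"].tolist(),d["R"].tolist(),d["t"])
E
```

```text
{'t': 0.0, 'q': array([ 1.05497629e+00,  5.33424524e-02,  1.61427195e+00, -2.33425741e-05,
        1.47602622e+00, -1.19022709e-01]), 'dq': array([-0.00079108, -0.00101712,  0.00031666, -0.00184503, -0.00045883,
       -0.00017422]), 'effort': array([ 2.52381113e-03, -3.93672538e+01, -3.70187545e+01,  1.09624502e-04,
        6.94248243e-03,  2.72860561e-06]), 'tool_pos': array([0.24125157, 0.57588733, 0.23008514]), 'tool_rot': array([-6.19081481e-01, -3.07935966e+00,  3.06701557e-03]), 'contact_force': array([-0.04076339, -0.35558636,  0.97675214]), 'wrist_torque': array([-0.00974802, -0.01927657,  0.08297527]), 'grip_force': 0.0, 'opening': 0.0854875573641888}
scene [[464.56148386695247, 0.0, 331.48383619450203], [0.0, 464.56148386695247, 241.56649699260964], [0.0, 0.0, 1.0]] [[0.470288754550076, -0.8822963083432226, -0.019537441686648623], [-0.502779314864859, -0.24966985171834685, -0.8275735167868542], [0.7252871485747978, 0.3990215400537416, -0.5610172570299233]] [-0.31190699  0.34653139  0.97741164]
top [[561.667184949987, 0.0, 322.48751154981807], [0.0, 561.667184949987, 238.62937537229058], [0.0, 0.0, 1.0]] [[-0.001689153881421982, -0.9999985672893331, 0.00011035599490170964], [-0.9982774611212946, 0.0016797747776809615, -0.0586454514341743], [0.05864518203899369, -0.00020922709432781006, -0.9982788682766134]] [-0.05921042  0.52937038  1.35858381]
```

View pics/scene0.png

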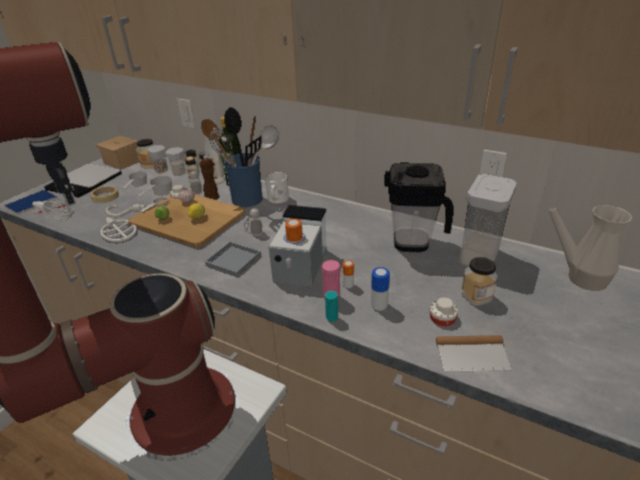

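View pics/top0.png

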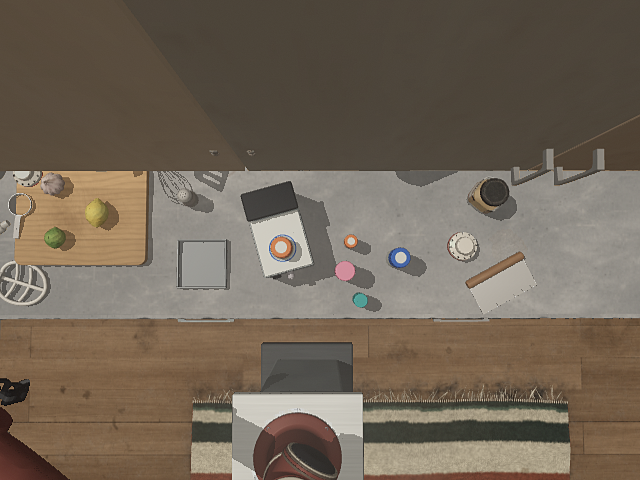

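Candidates for the spent cartridge, all in the scene view: 
- Orange cap in the unit (293,230), top view (281,247).
- Small orange-capped one (348,268), top view (351,241).
- Pink (331,280) and turquoise (332,306) cylinders.

I choose the one in the unit: it is orange and the larger of the two. The fresh cartridge is the blue cap at (380,275), top view (400,258). The tray is at top view (203,264).

```bash
cat > h.py <<'E'
from station import *
import cv2,numpy as np
from scipy.spatial.transform import Rotation as Ro
def ray(d,uv,z):
    v=d["R"].T@np.linalg.inv(d["mtx"])@np.array([uv[0],uv[1],1.]);c=-d["R"].T@d["t"]
    return c+v*(z-c[2])/v[2]
def blobs(img,lo,hi,box,amin=15):
    m=cv2.inRange(cv2.cvtColor(img,cv2.COLOR_BGR2HSV),np.array(lo),np.array(hi));k=np.zeros_like(m);x0,y0,x1,y1=box;k[y0:y1,x0:x1]=m[y0:y1,x0:x1]
    cs,_=cv2.findContours(k,cv2.RETR_EXTERNAL,cv2.CHAIN_APPROX_NONE)
    return sorted([c for c in cs if cv2.contourArea(c)>amin],key=cv2.contourArea,reverse=True)
def totool(p):
    o=get_obs();return Ro.from_rotvec(o["tool_rot"]).inv().apply(np.array(p)-o["tool_pos"])/.3
E
python3 - <<'E'
from h import *
d=get_image("top");i=d["img"]
def show(n,cs,z):
    for c in cs[:3]:
        (u,v),r=cv2.minEnclosingCircle(c);print(n,cv2.contourArea(c),(u,v),r,cv2.minAreaRect(c),ray(d,(u,v),z).round(4))
show("orange",blobs(i,(3,150,120),(18,255,255),(230,170,420,320)),.171)
show("blue",blobs(i,(105,150,60),(125,255,255),(230,170,440,320)),.112)
show("white",blobs(i,(0,0,190),(180,30,255),(240,190,320,290)),.125)
g=cv2.cvtColor(i,cv2.COLOR_BGR2HSV);print(g[264,203],g[264,165],g[210,280],g[258,282],g[247,281])
for p in((178,241),(228,241),(228,288),(178,288)):print(ray(d,p,.018).round(3))
for n,p,z in(("jar",(492,193),.11),("timer",(463,246),.053),("pink",(345,271),.11),("small",(351,241),.09),("turq",(360,300),.07)):print(n,ray(d,p,z).round(3))
c=np.hstack([cv2.resize(i[170:320,170:420],(500,300),interpolation=2)]);s=get_image("scene")["img"][190:330,230:460]
cv2.imwrite("pics/crop.png",np.vstack([cv2.resize(c,(500,300)),cv2.resize(s,(500,300),interpolation=2)]))
E
```

```text
orange 297.0 (280.7242126464844, 247.195068359375) 10.337775230407715 ((280.7500305175781, 246.75003051757812), (19.091880798339844, 19.798988342285156), 45.0) [0.5017 0.0305 0.171 ]
orange 112.0 (350.4090881347656, 240.86363220214844) 6.410638809204102 ((350.0, 241.0), (12.0, 12.0), 90.0) [ 0.5152 -0.1206  0.171 ]
blue 208.0 (399.9246520996094, 257.32647705078125) 9.673910140991211 ((401.4695129394531, 257.2256164550781), (19.104658126831055, 15.460415840148926), 83.6598129272461) [ 0.4808 -0.2358  0.112 ]
white 2485.0 (280.757568359375, 242.87295532226562) 35.78345489501953 ((280.8846130371094, 243.07691955566406), (54.46529769897461, 48.325889587402344), 74.74488067626953) [0.5134 0.0338 0.125 ]
[ 26  11 156] [ 19  19 148] [23 15 68] [16 49 89] [ 25  16 206]
[0.524 0.293 0.018]
[0.524 0.171 0.018]
[0.409 0.17  0.018]
[0.41  0.291 0.018]
jar [ 0.628 -0.448  0.11 ]
timer [ 0.509 -0.394  0.053]
pink [ 0.45  -0.111  0.11 ]
small [ 0.519 -0.126  0.09 ]
turq [ 0.382 -0.147  0.07 ]
```

View pics/crop.png

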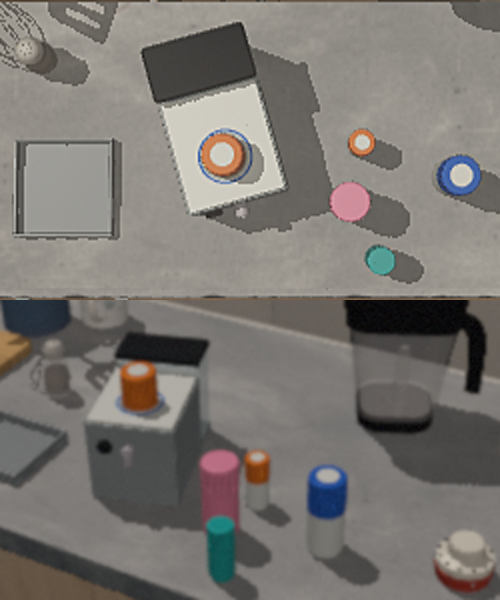

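The crop shows the large orange cap standing in the blue-ringed well of the unit, at about (221,155) in the upper half. The small orange one at (361,142) is a decoy. The fresh cartridge is the blue cap at (460,175). Next I move toward the unit with the fingers closed, squaring the tool to the world axes.

Emit:
carry_out --pt "0 0 -0.126 -0.6 -0.53 -0.06 1" --pt "0 0 -0.126 -0.6 -0.53 -0.06 1" --pt "0 0 -0.126 -0.6 -0.53 -0.06 1" --pt "0 0 -0.126 -0.6 -0.53 -0.06 1" --pt "0 0 -0.126 -0.6 -0.53 -0.06 1"

```text
t: 0.7
tool_pos: [0.3466, 0.3581, 0.2493]
tool_rot: [0.002, 3.141, -0.0]
contact_force: [0.4, -0.4, -0.2]
opening: 0.0123
grip_force: 0.0
```

Emit:
carry_out --pt "0 0 0 -0.34 -0.72 0 1" --pt "0 0 0 -0.34 -0.72 0 1" --pt "0 0 0 -0.34 -0.72 0 1" --pt "0 0 0 -0.34 -0.72 0 1" --pt "0 0 0 -0.34 -0.72 0 1"

```text
t: 1.2
tool_pos: [0.4485, 0.1417, 0.2494]
tool_rot: [0.004, 3.141, -0.0]
contact_force: [0.7, 0.2, -0.2]
opening: -0.0001
grip_force: 0.0
```

Emit:
carry_out --pt "0 0 0 -0.18 -0.37 0.12 1" --pt "0 0 0 -0.18 -0.37 0.12 1" --pt "0 0 0 -0.18 -0.37 0.12 1" --pt "0 0 0 -0.18 -0.37 0.12 1"

```text
t: 1.6
tool_pos: [0.5017, 0.0302, 0.2114]
tool_rot: [-0.009, -3.138, 0.001]
contact_force: [-0.5, 1.1, -0.7]
opening: -0.0001
grip_force: 0.0
```

Emit:
carry_out --pt "0 0 0 0 0 0.08 1" --pt "0 0 0 0 0 0.12 1" --pt "0 0 0 0 0 0.14 1" --pt "0 0 0 0 0 0.155 1" --pt "0 0 0 0 0 0.17 1"

```text
t: 2.1
tool_pos: [0.5026, 0.0338, 0.1644]
tool_rot: [-0.0, 3.139, 0.0]
contact_force: [-2.2, -0.0, 7.2]
opening: -0.0001
grip_force: 3.6
```

Emit:
carry_out --pt "0 0 0 0 0 0.01 1" --pt "0 0 0 0 0 0.02 1"

```text
t: 2.3
tool_pos: [0.5026, 0.0338, 0.1587]
tool_rot: [-0.0, 3.139, 0.0]
contact_force: [-3.0, -0.2, 8.1]
opening: 0.0002
grip_force: 4.0
```

Run:
```python
from h import *
for k in range(3):
    d=get_image("scene")
    o=get_obs();print(o["tool_pos"],o["tool_rot"],o["contact_force"])
cv2.imwrite("pics/press.png",cv2.resize(d["img"][150:310,230:410],(720,640)[:2] if 0 else (675,600),interpolation=2))
```

```text
[0.50236796 0.03377998 0.15815773] [-3.34862797e-04  3.13976131e+00  6.80279339e-05] [-1.79138791 -0.59869221  6.06253161]
[0.50245562 0.03378886 0.15826766] [-3.62200533e-04  3.13947029e+00  9.95039443e-05] [-1.17241845  0.20398106  5.27325698]
[0.50246588 0.03378485 0.15834664] [-3.79091004e-04  3.13940074e+00  7.40083577e-05] [-2.17895719 -0.53278996  5.56948048]
```

View pics/press.png

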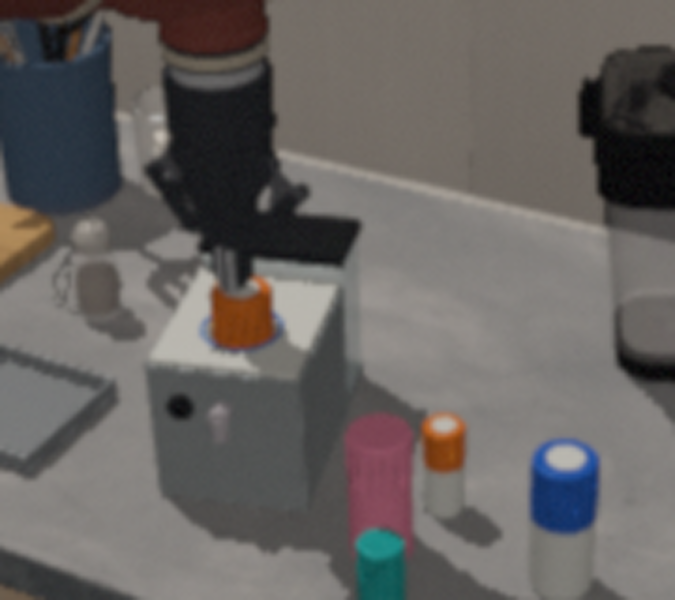

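Fingers press on the white disc of the cap, a few mm left of its centre at (240,288), and the cartridge is going down straight. I keep pressing in small steps.

Emit:
carry_out --pt "0 0 0 0 -0.005 0.008 1" --pt "0 0 0 0 -0.005 0.016 1" --pt "0 0 0 0 -0.005 0.024 1"

```text
t: 2.75
tool_pos: [0.5022, 0.0327, 0.1518]
tool_rot: [-0.001, 3.14, 0.002]
contact_force: [-5.1, 2.3, 9.1]
opening: 0.0003
grip_force: 4.7
```

Emit:
carry_out --pt "0 0 0 0 0 0.007 1" --pt "0 0 0 0 0 0.007 1"

```text
t: 2.95
tool_pos: [0.5023, 0.0328, 0.1501]
tool_rot: [-0.001, 3.14, 0.002]
contact_force: [-6.1, 2.1, 11.2]
opening: 0.0001
grip_force: 5.4
```

Emit:
carry_out --pt "0 0 0 0.002 0 0.004 1" --pt "0 0 0 0.003 0 0.004 1"

```text
t: 3.15
tool_pos: [0.5021, 0.0327, 0.1498]
tool_rot: [-0.001, 3.138, 0.002]
contact_force: [-4.4, 1.9, 12.6]
opening: -0.0002
grip_force: 6.1
```

Emit:
carry_out --pt "0 0 0 0.002 0 0.003 1" --pt "0 0 0 0.003 0 0.003 1"

```text
t: 3.35
tool_pos: [0.502, 0.0326, 0.1495]
tool_rot: [-0.0, 3.136, 0.001]
contact_force: [-3.8, 1.6, 13.3]
opening: -0.0001
grip_force: 6.5
```

Emit:
carry_out --pt "0 0 0 0.002 0 0.003 1" --pt "0 0 0 0.002 0 0.003 1"

```text
t: 3.55
tool_pos: [0.5019, 0.0325, 0.1491]
tool_rot: [-0.0, 3.135, 0.001]
contact_force: [-3.0, 2.0, 13.9]
opening: 0.0
grip_force: 7.2
```

Emit:
carry_out --pt "0 0 0 0 0 -0.05 1" --pt "0 0 0 0 0 -0.13 1" --pt "0 0 0 0 0 -0.26 1" --pt "0 0 0 0 0 -0.26 1"

```text
t: 3.95
tool_pos: [0.5025, 0.0319, 0.2292]
tool_rot: [-0.0, 3.13, -0.002]
contact_force: [-0.4, -0.2, 1.7]
opening: 0.0001
grip_force: 0.0
```

Emit:
carry_out --pt "0 0 0 0.35 0 -0.1 -1" --pt "0 0 0 0.35 0 -0.1 -1" --pt "0 0 0 0.35 0 -0.1 -1" --pt "0 0 0 0.35 0 -0.1 -1"

```text
t: 4.35
tool_pos: [0.3941, 0.032, 0.2531]
tool_rot: [0.001, 3.138, -0.001]
contact_force: [0.4, -0.1, 0.0]
opening: 0.0582
grip_force: 0.0
```

Run:
```python
from h import *
d=get_image("top");s=get_image("scene");i=d["img"]
for n,dd,z in(("top",d,.189),("scene",s,.189),("topL",d,.171)):
    b=(230,170,320,300) if n!="scene" else (250,150,340,270)
    for c in blobs(dd["img"],(3,150,90),(18,255,255),b)[:2]:
        (u,v),r=cv2.minEnclosingCircle(c);print(n,cv2.contourArea(c),cv2.boundingRect(c),(u,v),ray(dd,(u,v),z).round(4))
    # white disc
    for c in blobs(dd["img"],(0,0,150),(180,60,255),(268,232,294,260) if n!="scene" else (280,195,310,240),8)[:3]:
        M=cv2.moments(c);u,v=M["m10"]/M["m00"],M["m01"]/M["m00"];print(" white",n,cv2.contourArea(c),(u,v),ray(dd,(u,v),z).round(4))
cv2.imwrite("pics/pop.png",np.hstack([cv2.resize(i[190:290,230:330],(400,400),interpolation=2),cv2.resize(s["img"][180:300,250:370],(400,400),interpolation=2)]))
```

```text
top 298.5 (270, 237, 21, 21) (280.2434997558594, 247.13197326660156) [0.501  0.0302 0.189 ]
 white top 130.5 (277.60791826309065, 238.53512132822476) [0.5194 0.0358 0.189 ]
 white top 94.0 (279.9929078014184, 246.5283687943262) [0.5023 0.0307 0.189 ]
scene 304.5 (285, 213, 17, 24) (293.2595520019531, 224.37403869628906) [0.4656 0.0033 0.189 ]
 white scene 78.0 (305.9230769230769, 230.83333333333334) [ 0.4535 -0.0422  0.189 ]
 white scene 61.5 (282.20054200542006, 231.5040650406504) [0.4239 0.0105 0.189 ]
 white scene 23.0 (292.39130434782606, 217.06521739130434) [0.4959 0.025  0.189 ]
topL 298.5 (270, 237, 21, 21) (280.2434997558594, 247.13197326660156) [0.5018 0.0315 0.171 ]
 white topL 130.5 (277.60791826309065, 238.53512132822476) [0.5205 0.0373 0.171 ]
 white topL 94.0 (279.9929078014184, 246.5283687943262) [0.5031 0.0321 0.171 ]
```

View pics/pop.png

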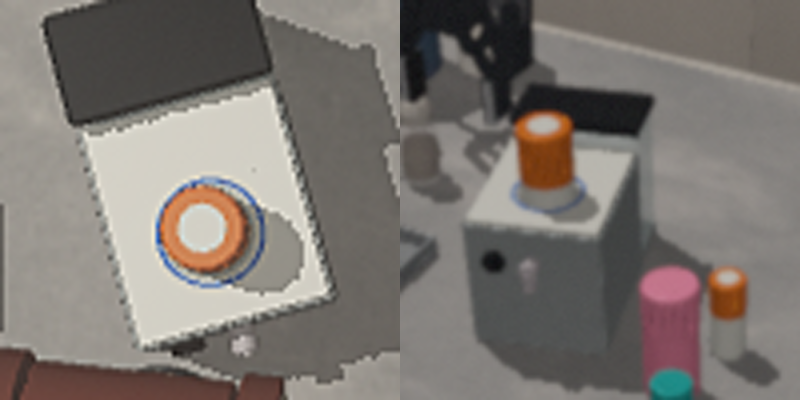

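The cap now stands proud of the ring with the white body showing at (548,190) in the right half, so the catch has released. Next I grasp it.

Emit:
carry_out --pt "0 0 0 -0.345 -0.006 0 -1" --pt "0 0 0 -0.345 -0.006 0 -1" --pt "0 0 0 -0.345 -0.006 0 -1" --pt "0 0 0 -0.345 -0.006 0.12 -1" --pt "0 0 0 -0.345 -0.006 0.2 -1" --force 30

```text
t: 4.95
tool_pos: [0.4982, 0.0299, 0.1891]
tool_rot: [-0.001, -3.138, -0.001]
contact_force: [0.1, 0.2, -0.2]
opening: 0.0854
grip_force: 0.0
```

Emit:
carry_out --pt "0 0 0 0 0 0.1 -1" --pt "0 0 0 0 0 0.16 -1" --pt "0 0 0 0 0 0.16 -1"

```text
t: 5.25
tool_pos: [0.4955, 0.0301, 0.1394]
tool_rot: [-0.001, -3.133, -0.001]
contact_force: [-0.5, -0.2, -0.3]
opening: 0.0857
grip_force: 0.0
```

Emit:
carry_out --pt "0 0 0 0 0 0 1" --pt "0 0 0 0 0 0 1" --pt "0 0 0 0 0 0 1" --pt "0 0 0 0 0 0 1" --pt "0 0 0 0 0 0 1"

```text
t: 5.75
tool_pos: [0.499, 0.0297, 0.1457]
tool_rot: [0.002, 3.138, -0.0]
contact_force: [-0.3, -0.3, 3.5]
opening: 0.0448
grip_force: 32.9
```

Emit:
carry_out --pt "0 0 0 0 0 -0.08 1" --pt "0 0 0 0 0 -0.2 1" --pt "0 0 0 0 0 -0.29 1" --pt "0 0 0 0 0 -0.29 1"

```text
t: 6.15
tool_pos: [0.5001, 0.0296, 0.2359]
tool_rot: [0.001, 3.133, -0.001]
contact_force: [0.7, 0.4, -0.2]
opening: 0.0452
grip_force: 32.1
```

Emit:
carry_out --pt "0 0 0 0.02 0.12 0 1" --pt "0 0 0 0.05 0.26 0 1" --pt "0 0 0 0.08 0.4 0 1" --pt "0 0 0 0.1 0.54 0 1" --pt "0 0 0 0.107 0.67 0 1"

```text
t: 6.65
tool_pos: [0.4644, 0.2323, 0.2291]
tool_rot: [-0.001, -3.139, 0.001]
contact_force: [0.9, -0.8, -0.8]
opening: 0.0449
grip_force: 32.1
```

Emit:
carry_out --pt "0 0 0 0 0 0.12 1" --pt "0 0 0 0 0 0.25 1" --pt "0 0 0 0 0 0.35 1" --pt "0 0 0 0 0 0.4 1" --pt "0 0 0 0 0 0.4 1"

```text
t: 7.15
tool_pos: [0.4634, 0.2299, 0.1072]
tool_rot: [-0.002, -3.135, 0.003]
contact_force: [0.0, 0.0, -1.8]
opening: 0.0451
grip_force: 32.1
```

Run:
```python
from h import *
d=get_image("top");s=get_image("scene")
print(get_obs()["tool_pos"],get_obs()["contact_force"])
cv2.imwrite("pics/tray.png",np.hstack([cv2.resize(d["img"][200:320,130:250],(400,400),interpolation=2),cv2.resize(s["img"][180:300,180:300],(400,400),interpolation=2)]))
```

```text
[0.46639969 0.23081196 0.11159381] [-0.61694588  0.14851233 -0.25715833]
```

View pics/tray.png

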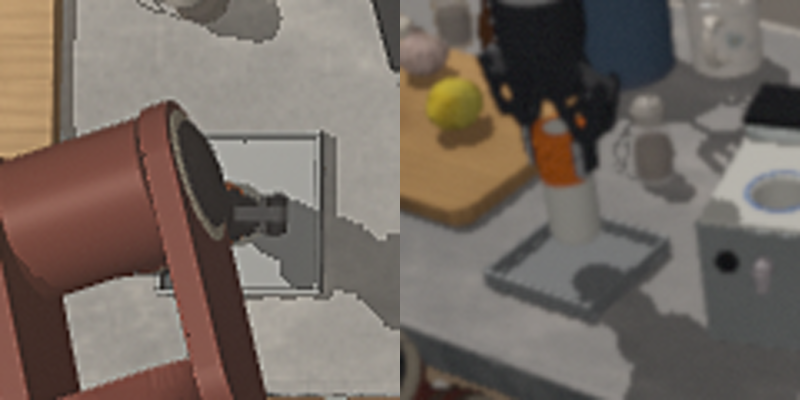

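The cartridge hangs over the tray's middle, and the empty blue-ringed well shows at (775,190) in the right half. Now I lower it.

Emit:
carry_out --pt "0 0 0 0 0 0.06 1" --pt "0 0 0 0 0 0.1 1" --pt "0 0 0 0 0 0.11 1" --pt "0 0 0 0 0 0.115 1" --pt "0 0 0 0 0 0.115 1"

```text
t: 7.75
tool_pos: [0.4664, 0.2309, 0.0771]
tool_rot: [0.002, 3.141, 0.0]
contact_force: [0.1, 0.1, -1.4]
opening: 0.0449
grip_force: 32.1
```

Run:
```python
from h import *
s=get_image("scene")
P=lambda X:(lambda c:(s["mtx"]@c/c[2])[:2].round(1))(s["R"]@np.array(X)+s["t"])
print(P((.466,.231,0)),P((.466,.231,.117)))
h=blobs(s["img"],(3,150,90),(18,255,255),(200,150,270,270))
for c in h[:2]:print(cv2.minAreaRect(c))
o=get_obs();print(o["tool_pos"],o["contact_force"],o["tool_rot"])
```

```text
[233.6 259.6] [228.  226.9]
((227.31199645996094, 234.21600341796875), (20.929597854614258, 10.375356674194336), 79.69515228271484)
[0.46652758 0.23097113 0.07733091] [ 0.87570361 -0.05556162 -1.51515788] [1.54288610e-03 3.14035784e+00 6.53460343e-04]
```

Emit:
carry_out --pt "0 0 0 0 0 0.004 1" --pt "0 0 0 0 0 0.008 1" --pt "0 0 0 0 0 0.008 1"

```text
t: 8.1
tool_pos: [0.4659, 0.2308, 0.0741]
tool_rot: [-0.002, -3.142, 0.0]
contact_force: [-0.1, -0.2, -1.6]
opening: 0.0453
grip_force: 32.1
```

Emit:
carry_out --pt "0 0 0 0 0 0.004 1" --pt "0 0 0 0 0 0.006 1" --pt "0 0 0 0 0 0.006 1"

```text
t: 8.4
tool_pos: [0.4663, 0.2309, 0.0728]
tool_rot: [0.001, 3.141, 0.0]
contact_force: [-0.1, -1.3, 2.5]
opening: 0.0451
grip_force: 32.4
```

Emit:
carry_out --pt "0 0 0 0 0 0 -1" --pt "0 0 0 0 0 0 -1" --pt "0 0 0 0 0 0 -1" --pt "0 0 0 0 0 0 -1" --pt "0 0 0 0 0 0 -1"

```text
t: 8.9
tool_pos: [0.4659, 0.2308, 0.0722]
tool_rot: [-0.002, -3.141, 0.0]
contact_force: [0.5, -0.4, -0.3]
opening: 0.0854
grip_force: 0.0
```

Emit:
carry_out --pt "0 0 0 0 0 -0.05 -1" --pt "0 0 0 0 0 -0.2 -1" --pt "0 0 0 0 0 -0.35 -1" --pt "0 0 0 0 0 -0.47 -1" --pt "0 0 0 0 0 -0.47 -1"

```text
t: 9.4
tool_pos: [0.4696, 0.232, 0.2222]
tool_rot: [0.001, 3.128, 0.007]
contact_force: [0.2, 0.6, 0.9]
opening: 0.0854
grip_force: 0.0
```

Emit:
carry_out --pt "0 0 0 0 -0.14 0 -1" --pt "0 0 0 0 -0.3 0 -1" --pt "0 0 0 0 -0.45 0 -1" --pt "0 0 0 0 -0.6 0 -1" --pt "0 0 0 0 -0.75 0 -1"

```text
t: 9.9
tool_pos: [0.4652, 0.0042, 0.2136]
tool_rot: [0.001, 3.141, -0.0]
contact_force: [0.8, 0.5, -1.1]
opening: 0.0855
grip_force: 0.0
```

Emit:
carry_out --pt "0 0 0 0.05 -0.16 0 -1" --pt "0 0 0 0.1 -0.3 0 -1" --pt "0 0 0 0.15 -0.35 0 -1" --pt "0 0 0 0.15 -0.35 0 -1"

```text
t: 10.3
tool_pos: [0.4194, -0.1009, 0.2133]
tool_rot: [-0.008, -3.141, 0.001]
contact_force: [-0.0, -0.1, -0.6]
opening: 0.0854
grip_force: 0.0
```

Run:
```python
from h import *
d=get_image("top");s=get_image("scene");i=d["img"]
print(get_obs()["tool_pos"])
for n,b,z in(("spent",(180,235,235,290),.117),):
    for c in blobs(i,(3,150,90),(18,255,255),b)[:1]:
        (u,v),r=cv2.minEnclosingCircle(c);print(n,(u,v),r,ray(d,(u,v),z).round(4))
for c in blobs(i,(100,70,40),(130,255,255),(255,220,310,280),5)[:4]:
    print("ring",cv2.contourArea(c),len(c),[ray(d,q,.125).round(4) for q in (cv2.minEnclosingCircle(c)[0],cv2.fitEllipse(c)[0])],cv2.minEnclosingCircle(c))
for c in blobs(s["img"],(100,70,40),(130,255,255),(260,200,320,270),5)[:4]:
    print("ringS",cv2.contourArea(c),len(c),ray(s,cv2.fitEllipse(c)[0],.125).round(4),cv2.fitEllipse(c))
for n,dd,b in(("top",d,(385,240,420,280)),("scene",s,(365,260,395,315))):
  for c in blobs(dd["img"],(105,120,50),(125,255,255),b,5)[:3]:
    f=np.zeros(i.shape[:2],np.uint8);cv2.drawContours(f,[c],-1,255,-1)
    w=cv2.inRange(dd["img"],(150,150,150),(255,255,255))&f;M=cv2.moments(w,True)
    q=(M["m10"]/M["m00"],M["m01"]/M["m00"]) if M["m00"] else None
    print("blue",n,cv2.minEnclosingCircle(c),cv2.minAreaRect(c),M["m00"],q,q and ray(dd,q,.112).round(4),ray(dd,cv2.minEnclosingCircle(c)[0],.112).round(4))
cv2.imwrite("pics/mid.png",np.hstack([cv2.resize(i[200:300,170:420],(500,200),interpolation=2),cv2.resize(s["img"][180:330,200:400],(267,200),interpolation=2)]))
```

```text
[ 0.42065499 -0.09907632  0.21343766]
spent (193.9495849609375, 262.2436828613281) 10.108477592468262 [0.4703 0.2305 0.117 ]
blue top ((399.0, 257.5), 10.594910621643066) ((399.0, 257.5), (19.0, 20.0), 90.0) 99.0 (400.2323232323232, 257.1515151515151) [ 0.4812 -0.2365  0.112 ] [ 0.4804 -0.2337  0.112 ]
blue scene ((380.0, 279.34783935546875), 12.032283782958984) ((380.0, 279.5), (23.0, 16.0), 90.0) 0.0 None None [ 0.4464 -0.2527  0.112 ]
```

View pics/mid.png

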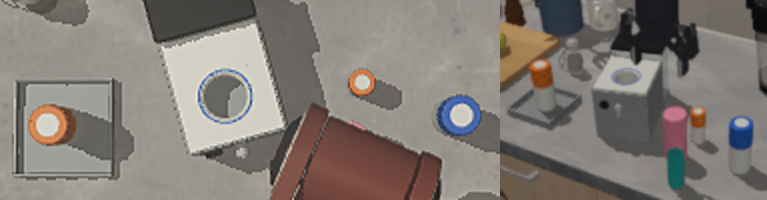

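The spent cartridge stands upright in the tray at about (48,125), the well is empty at (225,96), and the fresh one is at (461,115). I move over to the fresh one.

Emit:
carry_out --pt "0 0 0 -0.06 -0.15 0 -1" --pt "0 0 0 -0.13 -0.3 0 -1" --pt "0 0 0 -0.2 -0.455 0 -1" --pt "0 0 0 -0.2 -0.455 0 -1" --pt "0 0 0 -0.2 -0.455 0.1 -1"

```text
t: 10.9
tool_pos: [0.4842, -0.2372, 0.1871]
tool_rot: [0.001, 3.135, -0.006]
contact_force: [0.3, -0.0, 0.1]
opening: 0.0851
grip_force: 0.0
```

Run:
```python
from h import *
d=get_image("top");i=d["img"].astype(int)
m=((i[...,0]-i[...,2]>25)*255).astype(np.uint8);k=np.zeros_like(m);k[225:272,260:306]=m[225:272,260:306]
p=np.argwhere(k)[:,::-1].astype(np.float32);print(len(p),cv2.fitEllipse(p),cv2.minEnclosingCircle(p))
print(ray(d,cv2.fitEllipse(p)[0],.125),ray(d,cv2.minEnclosingCircle(p)[0],.125));print(get_obs()["tool_pos"])
```

```text
116 ((282.1304626464844, 247.67771911621094), (26.229171752929688, 26.474363327026367), 37.336097717285156) ((282.28607177734375, 247.776123046875), 13.964611053466797)
[0.50260607 0.03072308 0.125     ] [0.50238399 0.03037255 0.125     ]
[ 0.48017245 -0.2340217   0.1786288 ]
```

Emit:
carry_out --pt "0 0 0 0 -0.003 0.12 -1" --pt "0 0 0 0 -0.003 0.24 -1" --pt "0 0 0 0 -0.003 0.34 -1" --pt "0 0 0 0 -0.003 0.375 -1" --pt "0 0 0 0 -0.003 0.375 -1"

```text
t: 11.45
tool_pos: [0.4797, -0.2347, 0.0692]
tool_rot: [0.001, -3.138, -0.004]
contact_force: [-0.2, 0.1, -0.2]
opening: 0.0855
grip_force: 0.0
```

Emit:
carry_out --pt "0 0 0 0 0 0 1" --pt "0 0 0 0 0 0 1" --pt "0 0 0 0 0 0 1" --pt "0 0 0 0 0 0 1" --pt "0 0 0 0 0 0 1"

```text
t: 11.95
tool_pos: [0.4818, -0.2375, 0.073]
tool_rot: [0.002, 3.138, -0.003]
contact_force: [0.2, 0.1, 6.3]
opening: 0.0452
grip_force: 30.9
```

Emit:
carry_out --pt "0 0 0 0 0 -0.12 1" --pt "0 0 0 0 0 -0.27 1" --pt "0 0 0 0 0 -0.42 1" --pt "0 0 0 0 0 -0.55 1" --pt "0 0 0 0 0 -0.55 1"

```text
t: 12.45
tool_pos: [0.4834, -0.2386, 0.2439]
tool_rot: [0.002, 3.131, -0.012]
contact_force: [0.5, 0.6, -0.3]
opening: 0.045
grip_force: 31.2
```

Emit:
carry_out --pt "0 0 0 -0.02 0.14 0 1" --pt "0 0 0 -0.04 0.29 0 1" --pt "0 0 0 -0.05 0.44 0 1" --pt "0 0 0 -0.06 0.59 0 1" --pt "0 0 0 -0.072 0.72 0 1"

```text
t: 12.95
tool_pos: [0.5015, -0.0186, 0.2346]
tool_rot: [-0.001, -3.14, -0.001]
contact_force: [0.7, 0.4, -0.5]
opening: 0.0448
grip_force: 31.3
```

Emit:
carry_out --pt "0 0 0 0 0.1 0 1" --pt "0 0 0 0 0.167 0 1" --pt "0 0 0 0 0.167 0 1" --pt "0 0 0 0 0.167 0 1" --pt "0 0 0 0 0.167 0 1"

```text
t: 13.45
tool_pos: [0.5022, 0.0286, 0.2352]
tool_rot: [-0.003, -3.141, 0.001]
contact_force: [-0.0, -0.6, -0.1]
opening: 0.045
grip_force: 31.4
```

Run:
```python
from h import *
s=get_image("scene");o=get_obs();print(o["tool_pos"],o["tool_rot"],o["contact_force"],totool((.503,.0300,.2)))
cv2.imwrite("pics/ins.png",cv2.resize(s["img"][150:290,230:370],(560,560),interpolation=2))
```

```text
[0.50229551 0.02849075 0.23544038] [-3.78015478e-03 -3.14105709e+00  3.41678134e-04] [ 0.54726676  0.04362391 -0.72733237] [-0.00239915  0.00506224  0.11813223]
```

View pics/ins.png

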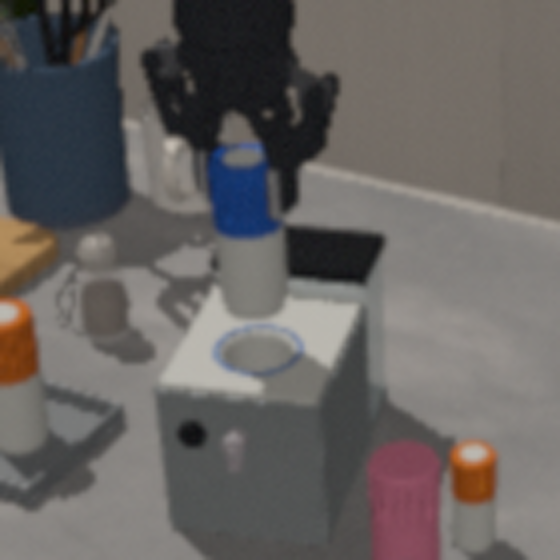

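The fresh cartridge hangs plumb just above the ringed well, its bottom at (256,312) and the well at (258,352). I correct by 1.5 mm and insert it.

Emit:
carry_out --pt "0 0 0 -0.002 0.005 0.05 1" --pt "0 0 0 -0.002 0.005 0.11 1" --pt "0 0 0 -0.002 0.005 0.13 1" --pt "0 0 0 -0.002 0.005 0.15 1" --pt "0 0 0 -0.002 0.005 0.15 1"

```text
t: 14.0
tool_pos: [0.5025, 0.0308, 0.1897]
tool_rot: [-0.002, -3.14, -0.0]
contact_force: [0.4, 0.1, -0.9]
opening: 0.0454
grip_force: 31.4
```

Emit:
carry_out --pt "0 0 0 0 0 0.02 1" --pt "0 0 0 0 0 0.04 1" --pt "0 0 0 0 0 0.05 1" --pt "0 0 0 0 0 0.05 1"

```text
t: 14.4
tool_pos: [0.5026, 0.031, 0.1752]
tool_rot: [-0.001, -3.141, -0.0]
contact_force: [-0.5, 0.8, -0.7]
opening: 0.0453
grip_force: 31.4
```

Going in freely.

Emit:
carry_out --pt "0 0 0 0 0 0.02 1" --pt "0 0 0 0 0 0.045 1" --pt "0 0 0 0 0 0.065 1" --pt "0 0 0 0 0 0.07 1"

```text
t: 14.8
tool_pos: [0.5023, 0.031, 0.1534]
tool_rot: [-0.002, -3.14, 0.0]
contact_force: [-0.4, 0.5, -0.5]
opening: 0.045
grip_force: 31.4
```

Emit:
carry_out --pt "0 0 0 0 0 0.006 1" --pt "0 0 0 0 0 0.012 1" --pt "0 0 0 0 0 0.012 1"

```text
t: 15.1
tool_pos: [0.5029, 0.0309, 0.1511]
tool_rot: [-0.002, -3.141, 0.0]
contact_force: [-1.0, 0.5, -0.8]
opening: 0.0453
grip_force: 31.4
```

Emit:
carry_out --pt "0 0 0 0 0 0 -1" --pt "0 0 0 0 0 0 -1" --pt "0 0 0 0 0 0 -1" --pt "0 0 0 0 0 0 -1"

```text
t: 15.5
tool_pos: [0.5031, 0.031, 0.1514]
tool_rot: [0.001, 3.141, 0.0]
contact_force: [0.7, -0.2, -0.6]
opening: 0.0852
grip_force: 0.0
```

Emit:
carry_out --pt "0 0 0 0 0 -0.05 -1" --pt "0 0 0 0 0 -0.16 -1" --pt "0 0 0 0 0 -0.26 -1" --pt "0 0 0 0 0 -0.26 1" --pt "0 0 0 0 0 -0.26 1"

```text
t: 16.0
tool_pos: [0.5037, 0.0309, 0.2311]
tool_rot: [0.001, 3.139, -0.0]
contact_force: [0.8, -0.5, -0.9]
opening: 0.0593
grip_force: 0.0
```

Emit:
carry_out --pt "0 0 0 0 0 0 1" --pt "0 0 0 0 0 0 1" --pt "0 0 0 0 0 0 1" --pt "0 0 0 0 0 0 1" --pt "0 0 0 0 0 0.04 1"

```text
t: 16.5
tool_pos: [0.504, 0.0309, 0.2183]
tool_rot: [0.002, 3.139, -0.0]
contact_force: [0.7, 0.6, 0.8]
opening: 0.0
grip_force: 0.0
```

Run:
```python
from h import *
s=get_image("scene");o=get_obs();print(o["tool_pos"],o["contact_force"],o["opening"])
cv2.imwrite("pics/pre.png",cv2.resize(s["img"][150:290,230:370],(560,560),interpolation=2))
```

```text
[0.50223288 0.03102108 0.21470532] [-1.05649676  0.43897606 -1.19528149] 0.00020533672905109245
```

View pics/pre.png

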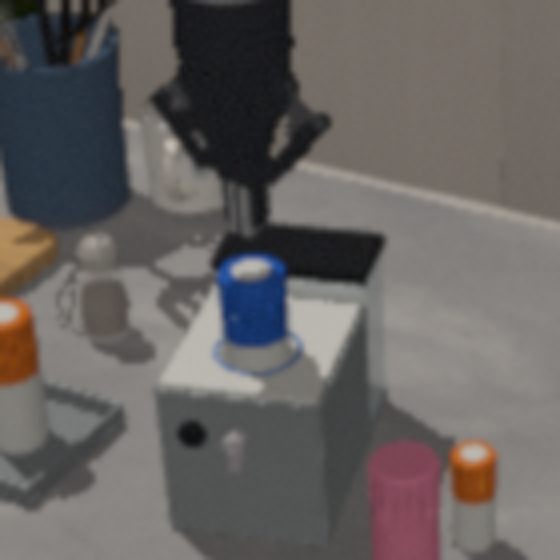

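The fresh cartridge stands upright in the well at popped-up height, its cap at (252,300), with the closed fingers above it at (247,215). Now I press.

Emit:
carry_out --pt "0 0 0 0 -0.002 0.05 1" --pt "0 0 0 0 -0.002 0.08 1" --pt "0 0 0 0 -0.002 0.1 1" --pt "0 0 0 0 -0.002 0.12 1" --pt "0 0 0 0 -0.002 0.14 1"

```text
t: 17.05
tool_pos: [0.5038, 0.0303, 0.1764]
tool_rot: [0.002, 3.14, -0.0]
contact_force: [-1.4, 0.0, 8.0]
opening: -0.0004
grip_force: 3.8
```

Emit:
carry_out --pt "0 0 0 0 0 0.014 1" --pt "0 0 0 0 0 0.028 1" --pt "0 0 0 0 0 0.042 1" --pt "0 0 0 0 0 0.056 1"

```text
t: 17.45
tool_pos: [0.504, 0.0303, 0.16]
tool_rot: [0.002, 3.139, -0.0]
contact_force: [-1.9, 0.4, 7.3]
opening: 0.0002
grip_force: 3.5
```

Emit:
carry_out --pt "0 0 0 0 0 0.008 1" --pt "0 0 0 0 0 0.016 1" --pt "0 0 0 0 0 0.016 1"

```text
t: 17.75
tool_pos: [0.5036, 0.0303, 0.1547]
tool_rot: [0.001, 3.14, -0.0]
contact_force: [-0.6, 0.2, 6.3]
opening: -0.0002
grip_force: 3.0
```

Emit:
carry_out --pt "0 0 0 0 0 0.007 1" --pt "0 0 0 0 0 0.013 1" --pt "0 0 0 0 0 0.013 1"

```text
t: 18.05
tool_pos: [0.5039, 0.0303, 0.1513]
tool_rot: [0.001, 3.139, -0.0]
contact_force: [-2.6, 0.3, 7.0]
opening: -0.0001
grip_force: 3.5
```

Emit:
carry_out --pt "0 0 0 0 0 0.004 1" --pt "0 0 0 0 0 0.004 1"

```text
t: 18.25
tool_pos: [0.5042, 0.0302, 0.1508]
tool_rot: [0.001, 3.139, -0.001]
contact_force: [-1.8, 0.8, 8.7]
opening: 0.0001
grip_force: 4.5
```

Emit:
carry_out --pt "0 0 0 0 0 0.004 1" --pt "0 0 0 0 0 0.004 1"

```text
t: 18.45
tool_pos: [0.5043, 0.0302, 0.1501]
tool_rot: [0.001, 3.139, -0.001]
contact_force: [-4.0, -0.8, 11.1]
opening: 0.0002
grip_force: 5.5
```

Emit:
carry_out --pt "0 0 0 0 0 0.004 1" --pt "0 0 0 0 0 0.004 1"

```text
t: 18.65
tool_pos: [0.5044, 0.0301, 0.1495]
tool_rot: [0.001, 3.139, -0.001]
contact_force: [-4.6, -0.1, 13.7]
opening: -0.0003
grip_force: 6.8
```

On the buffer at 13.7 N. I let go entirely and clear the arm.

Emit:
carry_out --pt "0 0 0 0 0 -0.05 1" --pt "0 0 0 0 0 -0.15 1" --pt "0 0 0 0 0 -0.3 1" --pt "0 0 0 0 0 -0.35 1" --pt "0 0 0 0 0 -0.35 1"

```text
t: 19.15
tool_pos: [0.5047, 0.0302, 0.2546]
tool_rot: [0.001, 3.135, -0.001]
contact_force: [0.0, 0.7, -0.0]
opening: -0.0
grip_force: 0.0
```

Emit:
carry_out --pt "0 0 0 0.35 0 0 1" --pt "0 0 0 0.35 0 0 1" --pt "0 0 0 0.35 0 0 1" --pt "0 0 0 0.35 0 0 1"

```text
t: 19.55
tool_pos: [0.3966, 0.0306, 0.2491]
tool_rot: [-0.002, -3.14, -0.0]
contact_force: [0.6, -0.9, 1.2]
opening: -0.0004
grip_force: 0.0
```

Run:
```python
from h import *
s=get_image("scene");o=get_obs();print(o["tool_pos"],o["contact_force"])
P=lambda X:(lambda c:(s["mtx"]@c/c[2])[:2].round(1))(s["R"]@np.array(X)+s["t"])
print("latched",P((.5025,.0305,.171)),"up",P((.5025,.0305,.189)))
print([cv2.boundingRect(c) for c in blobs(s["img"],(105,120,50),(125,255,255),(275,190,315,250))[:2]])
cv2.imwrite("pics/end.png",cv2.resize(s["img"][150:330,180:420],(800,600),interpolation=2))
```

```text
[0.39765066 0.03048238 0.24973138] [0.23725699 0.16258306 0.27271654]
latched [292.4 221.2] up [292.  215.5]
[(285, 218, 17, 23)]
```

View pics/end.png

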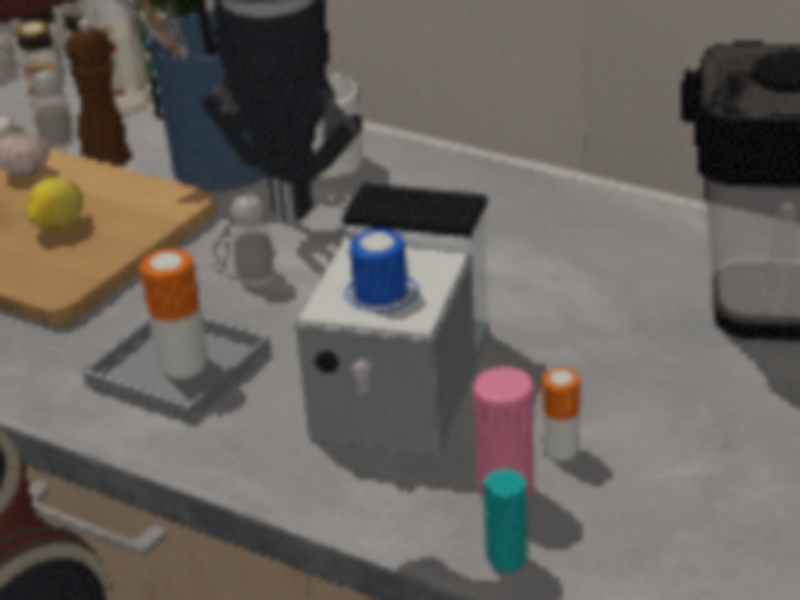

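The fresh blue cap sits low in the well at (378,265), at latched height. The spent cartridge stands upright in the tray at (175,315), and the bystanders in this view look untouched. I hand the job in.

```bash
python3 -c "
from station import *
print(finish_job())"
```

```text
the job is handed in; nothing more can be done
None
```

I changed the filter and handed the job in at about 20 s: the fresh cartridge is latched in the well, the spent one stands upright in the tray, and the pressing force read at most 13.9 N; the hand-in returned no verdict.

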